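# Turn the sauce carousel to the green sauce

### The arm

A 6-joint arm with a two-finger parallel gripper is mounted at the origin on a cart in front of the work surface, level with it; the furniture and walls round the work are solid. World frame = base frame: x ahead of the robot, y to its left, z up, the work surface at z = 0. Lengths are in mm, angles in rad, forces in N, time in s.
With the tool pointing down it reaches from about 325 to 900 mm from the base axis. Payload 6.1 kg.
Tool frame: the origin (TCP) lies at the very end of the fingers, on their centre line; the grasp point (between the pads) lies 19 mm behind it; z points along the fingers, y is the line along which they close (so a half turn about z gives the same grasp; the last joint's range is limited). The gripper opens to 85 mm and grips with 20 to 120 N. Pads are 22 mm wide; open, the fingers measure 114 mm over their backs; the gripper's body (76 mm by 85 mm) begins 54 mm behind the grasp point. The pads swing forward as they close: fully open they stand 13 mm farther back than shut.
Start: joints at [-1.419, 0.22, 1.526, -0, 1.395, -0.126], TCP at [171.393, -601.032, 196.8] pointing down, gripper open.
Joint ranges: [-2.98, 2.98], [-0.91, 2.08], [0.09, 2.57], [-1.24, 4.39], [0.2, 2.65], [-2.68, 2.68]. Speed limits (rad/s): [2.57, 2.57, 3.01, 3.14, 3.14, 3.14].

### API

Orientations are given as [roll, pitch, yaw] about the fixed x, y, z axes, in that order (R = Rz(yaw) Ry(pitch) Rx(roll)).
In Python, from rig import sense, snapshot, finish_job, cut_out, place_of gives the robot as it stands.
- The arm moves only by the tool play_rows, never from a script. Its argument "series" is a list of rows, each a list of 6 numbers: the shift along the world's x, y, z in mm, then the turn, a rotation vector about the world's x, y, z in degrees. In form: [[tx, ty, tz, wx, wy, wz], ...]. A call has 1 to 12 rows; each row is the pose to reach, as a shift and turn from the pose commanded when the call began; what a row does not reach only later rows make up. A row lasts 1/10 s, in which the tool goes at most 50 mm and 8.59 degrees, less where a joint would pass 70% of its speed; a pose out of reach is approached as far as the arm can. A call with a gripper value outside its range is refused whole. "grip" is the finger opening in mm, from 0 to 85.4, set as the call begins (left out, the last holds). The fingers move at their own pace and stop on an object; "force" is the grip in N (left out, the last holds). Time passes only in rows, so rows that repeat a pose let the fingers close. It gives the time, the measured TCP pose, the force, the opening and the grip force at its end, in the units of the state.
- sense(): the state, without advancing time (a new reading comes with each control period).
- snapshot(name): name is "scene" or "side" or "wrist"; returns a dict with "image" (384x512x3 uint8, red, green, blue), "K" (3x3 intrinsics, pixels), "rvec" (rotation vector, rad) and "tvec" (3), from world to camera coordinates, as OpenCV has them; the wrist camera has in their place "tool_from_camera" (4x4, takes a point from camera to tool coordinates, whose origin is the TCP and whose axes are the flange's). Camera axes: x right, y down, z forward; pixel columns grow to the right and rows downward; lengths in mm; the calibration is good to about 2 mm. A picture is of the moment at which its call begins: read the wrist's pose just before it. There is no depth.
- finish_job(): hands the job in; it is judged then, once.
Trained networks look in a picture, given as the dict that the camera call returned (one of the last four; its "shot" number tells which), for a name from the list of things; names that differ only in an ending like _2 or _b are one class to them, and where a whole thing is asked for, a point or a joint stands for the part that bears it (a point fixed in the world has none). Each returns a list of dicts, best first, with "conf" (0 to 1); they miss things now and then, are a little off and sometimes report something else, mostly with a low value. They report only what shows in the picture. A call takes as long as a camera call.
- cut_out(picture, label): "pixels" (384x512 bool, what is visible of it) and "bbox" ([left, top, width, height] as shares, 0 to 1, of the picture: columns of its width, rows of its height, round what is visible of it).
- place_of(picture, label): "xy" ([column, row] as shares, 0 to 1, of the picture: columns of its width, rows of its height: a listed point, or the origin of a listed thing).
The state is a dict: "clock": time; "joint_pos": joint angles; "joint_velocities": joint speeds; "tau": joint torques, N m; "ee_pos": TCP position; "orientation": TCP orientation; "force": force on the tool from outside, world axes, zero at the start; "moment": the same for the moment, N m; "width": finger opening in mm; "finger_force": force on a finger pad.
Only numpy, scipy, OpenCV 4.12 (cv2) and the standard library are available. Lean on these libraries where they do the work, as an engineer would, in place of code of your own. Each camera call takes 0.05 s, during which the arm holds its last target. There are 200 camera calls.

### The job

Bring the green sauce round to the serving side: with a fingertip, gently push on a spoke of the carousel's star handle until the green pot stands squarely in front of the yellow arrow, then take the finger away. Only push the spokes; do not grip the handle, touch or lift any pot, touch the dish, or disturb the things standing beside the carousel.

Things in the scene. Friction and masses are not known exactly. Their poses are not given: they have to be found in the camera images.
- carousel: grey round foot of the sauce carousel, 200 mm across, fixed to the table; origin on the carousel's upright turning axis at table height, z up
- turntable (a joint): turning angle of the carousel (dish and star handle together), rad, positive counter-clockwise seen from above, 0 at the start; turns freely more than a full turn either way, with a stiff bearing (needs about 1.5 N at a spoke) that stays where it is left
- dish: round aluminium dish, 244 mm across, 6 mm thick, top face 28 mm above the table, that turns with the joint and carries four loose pots in four black seat rings (53 mm across, 9 mm high) whose centres lie 80 mm from the axis, 90 degrees apart; origin on the axis at table height
- star_handle: star handle that turns with the dish: black post on the axis, 36 mm across at its head, top 127 mm above the table, with four level steel spokes (round bars 12 mm thick, centre line 112 mm above the table, from the post out to 97 mm from the axis, each ending in a black ball 22 mm across). Each spoke stands half-way between two pots, and below the spokes there is free air down to the pot lids at 64 mm above the table; origin on the axis at table height
- pointer: fixed stand on the table with a yellow arrow that points level at the carousel's axis, on the robot's side of the carousel (the serving side), up to about 60 degrees to the left or right; origin on the carousel's axis at table height, the arrow lies in the direction of its own -x axis
- pointer_tip (a point): tip of the yellow arrow, 130 mm from the axis, 46 mm above the table
- serving_spot (a point): the place straight in front of the yellow arrow, 80 mm from the axis, 46 mm above the table, where the centre of a pot stands when it is served
- spoke_0 (a point): centre of the black ball at the end of spoke 0, 97 mm from the axis, 112 mm above the table; the spokes are numbered counter-clockwise from above
- spoke_1 (a point): centre of the black ball at the end of spoke 1, 97 mm from the axis, 112 mm above the table; the spokes are numbered counter-clockwise from above
- spoke_2 (a point): centre of the black ball at the end of spoke 2, 97 mm from the axis, 112 mm above the table; the spokes are numbered counter-clockwise from above
- spoke_3 (a point): centre of the black ball at the end of spoke 3, 97 mm from the axis, 112 mm above the table; the spokes are numbered counter-clockwise from above
- green_pot: lidded clear portion pot with green sauce, 53 mm across the lid, 36 mm high, loose in a seat of the dish (2 mm play); origin at the centre of its underside, 28 mm above the table
- brown_pot: lidded clear portion pot with brown sauce, 53 mm across the lid, 36 mm high, loose in a seat of the dish (2 mm play); origin at the centre of its underside, 28 mm above the table
- red_pot_a: lidded clear portion pot with red sauce, 53 mm across the lid, 36 mm high, loose in a seat of the dish (2 mm play); origin at the centre of its underside, 28 mm above the table
- red_pot_b: lidded clear portion pot with red sauce, 53 mm across the lid, 36 mm high, loose in a seat of the dish (2 mm play); origin at the centre of its underside, 28 mm above the table
- salt_shaker: bystander: clear salt shaker with a grey top, 44 mm across, 90 mm high, beside the carousel; origin at the centre of its underside
- steel_cup: bystander: empty steel cup, 68 mm across, 42 mm high, beside the carousel; origin at the centre of its underside
- timer: bystander: red and white twist timer, 62 mm across, 40 mm high, beside the carousel; origin at the centre of its underside

How it is judged:
By the outcome, as a careful person would: the job done as asked, in the order asked, and still so for the second after the job is handed in, with the robot touching nothing.
It also fails if it takes over 51 s, if anything falls off the work surface, if the arm or the gripper's body presses on something with over 40 N, if the wrist force passes 120 N, or if a joint passes its speed limit or range.

## Working session

There is one attempt and no reset: what is moved stays moved. The work goes in short steps, Python scripts to look and compute and a tool call to move; the robot and the scene stay as the last step left them, time stands still between calls to the robot, and variables do not carry over. Pictures are saved under pics/ and viewed, at most 10 in all, crops included, and the job is handed in when it is done.

Besides the shell and the picture viewer there is one more tool, called after ">>>" as name(argument=value, ...) on one line, values as JSON. play_rows: Moves the arm, as the interface text tells. Its arguments: {"type":"object","properties":{"series":{"type":"array","items":{"type":"array","items":{"type":"number"}}},"grip":{"type":"number"},"force":{"type":"number"}},"required":["series"]}

```bash
mkdir -p pics
cat > h.py <<'E'
import numpy as np, cv2
from rig import *
def cam(s):
    R=cv2.Rodrigues(np.array(s["rvec"],float))[0]; return R,np.array(s["tvec"],float).ravel(),np.array(s["K"])
def ray(s,xy):
    R,t,K=cam(s); d=R.T@np.linalg.inv(K)@np.array([xy[0]*512,xy[1]*384,1]); return -R.T@t,d
def at_z(s,xy,z):
    o,d=ray(s,xy); return o+d*(z-o[2])/d[2]
E
python3 - <<'E'
from h import *
Z=dict(carousel=0,star_handle=0,dish=0,pointer_tip=46,serving_spot=46,spoke_0=112,spoke_1=112,spoke_2=112,spoke_3=112,green_pot=28,brown_pot=28,red_pot_a=28,salt_shaker=0,steel_cup=0,timer=0)
ims=[]
for c in("scene","side"):
    s=snapshot(c); ims.append(s["image"])
    print(c)
    for n,z in Z.items():
        for r in place_of(s,n)[:4 if 'spoke' in n or 'red' in n else 1]:
            print(n,round(r["conf"],2),(np.array(r["xy"])*[512,384]).round(),at_z(s,r["xy"],z).round()[:2])
im=np.vstack(ims)[:,:,::-1]
cv2.imwrite("pics/a.png",cv2.resize(im,(400,600)) if 0 else cv2.resize(np.hstack(ims)[:,:,::-1],(800,300)))
cv2.imwrite("pics/b.png",ims[0][:,:,::-1])
print(sense())
E
```

```text
scene
carousel 0.98 [263. 255.] [538. -34.]
star_handle 0.91 [265. 256.] [540. -39.]
dish 0.68 [262. 254.] [538. -30.]
pointer_tip 0.63 [201. 228.] [440.  47.]
spoke_0 0.89 [296. 189.] [630.   4.]
spoke_0 0.85 [306. 235.] [ 577. -118.]
spoke_0 0.84 [229. 244.] [446. -80.]
spoke_0 0.66 [228. 199.] [494.  34.]
spoke_1 0.89 [296. 189.] [630.   4.]
spoke_1 0.85 [306. 235.] [ 577. -118.]
spoke_1 0.84 [229. 244.] [446. -80.]
spoke_1 0.66 [228. 199.] [494.  34.]
spoke_2 0.89 [296. 189.] [630.   4.]
spoke_2 0.85 [306. 235.] [ 577. -118.]
spoke_2 0.84 [229. 244.] [446. -80.]
spoke_2 0.66 [228. 199.] [494.  34.]
spoke_3 0.89 [296. 189.] [630.   4.]
spoke_3 0.85 [306. 235.] [ 577. -118.]
spoke_3 0.84 [229. 244.] [446. -80.]
spoke_3 0.66 [228. 199.] [494.  34.]
green_pot 0.84 [269. 280.] [ 507. -116.]
brown_pot 0.97 [222. 250.] [459. -11.]
red_pot_a 0.65 [302. 243.] [610. -63.]
red_pot_a 0.51 [261. 221.] [569.  32.]
salt_shaker 0.6 [233. 202.] [554. 148.]
steel_cup 0.73 [231. 203.] [549. 147.]
side
carousel 0.78 [238. 246.] [531. -35.]
star_handle 0.88 [241. 248.] [538. -43.]
dish 0.59 [240. 245
[... 979 characters left out ...]
: 1.6, 'joint_pos': array([-1.41910841e+00,  2.20379284e-01,  1.52648397e+00,  4.35187455e-08,
        1.39470710e+00, -1.26078734e-01]), 'joint_velocities': array([ 1.92734364e-03,  4.00587180e-04,  2.18670976e-05,  1.58479698e-04,
        6.36706025e-04, -1.23708251e-03]), 'tau': array([-1.70357445e-03, -4.96831512e+01, -3.89724398e+01, -3.11992853e-04,
        9.16438657e-04,  1.97214592e-05]), 'ee_pos': array([ 171.38952764, -601.0416022 ,  196.82098363]), 'orientation': array([3.14157052e+00, 2.76198495e-06, 2.77766638e-01]), 'force': array([-0.77333781,  0.38657279, -0.09163769]), 'moment': array([-0.01442142,  0.01871307, -0.00938194]), 'finger_force': 0.0, 'width': 85.24916979659255}
```

View pics/b.png

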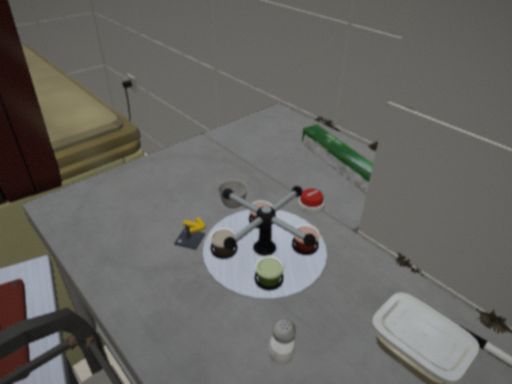

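View pics/a.png

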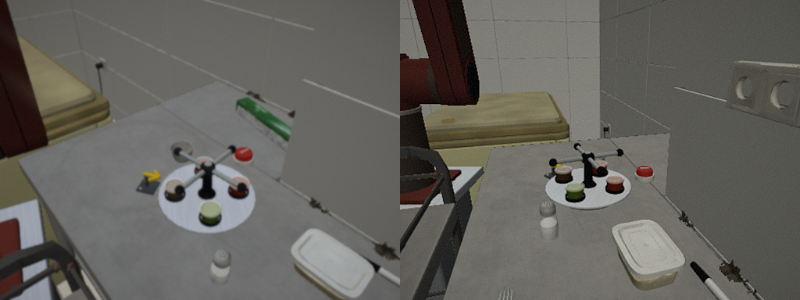

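The scene and side pictures agree: the axis is near (537,-39), the green pot at about -112° and the arrow at about 138°. Green therefore has to turn about 110° clockwise. I'll push the spoke at 208° from its counter-clockwise side, and take a wrist look from above on the way.

>>> play_rows(series=[[20, 50, 20, 0, 0, 8], [45, 95, 40, 0, 0, 16], [70, 140, 60, 0, 0, 24], [95, 185, 80, 0, 0, 32], [120, 230, 100, 0, 0, 40], [145, 275, 120, 0, 0, 48], [170, 320, 140, 0, 0, 56], [195, 365, 160, 0, 0, 64], [220, 410, 180, 0, 0, 72], [250, 455, 200, 0, 0, 80], [280, 500, 200, 0, 0, 88], [300, 530, 200, 0, 0, 96]], grip=0, force=40)

```text
clock: 2.8
ee_pos: [448.1, -106.6, 393.3]
orientation: [3.14, 0.002, 1.959]
force: [0.6, -0.7, -0.1]
width: 0.3
finger_force: 0.0
```

>>> play_rows(series=[[0, 0, 0, 0, 0, 0], [0, 0, 0, 0, 0, 0], [0, 0, 0, 0, 0, 0]])

```text
clock: 3.1
ee_pos: [446.7, -108.9, 391.4]
orientation: [-3.141, 0.0, 1.952]
force: [-0.6, -0.2, -1.0]
width: -0.0
finger_force: 0.0
```

```bash
cat >> h.py <<'E'
from scipy.spatial.transform import Rotation as Ro
def wrist():
    st=sense(); s=snapshot("wrist")
    T=np.eye(4);T[:3,:3]=Ro.from_euler("xyz",st["orientation"]).as_matrix();T[:3,3]=st["ee_pos"]
    C=np.linalg.inv(T@np.array(s["tool_from_camera"]))
    s["rvec"]=cv2.Rodrigues(C[:3,:3])[0];s["tvec"]=C[:3,3]; return s
def look(s):
    Z=dict(star_handle=0,carousel=0,pointer_tip=46,spoke_0=112,green_pot=28,brown_pot=28,red_pot_a=28)
    for n,z in Z.items():
        for r in place_of(s,n)[:4 if 'spoke' in n or 'red' in n else 1]:
            p=at_z(s,r["xy"],z)[:2]; d=p-A
            print(n,round(r["conf"],2),(np.array(r["xy"])*[512,384]).round(),p.round(1),"r",np.hypot(*d).round(),"ang",np.degrees(np.arctan2(d[1],d[0])).round(1))
A=np.array([537,-39])
E
python3 - <<'E'
from h import *
s=wrist(); look(s); cv2.imwrite("pics/c.png",s["image"][:,:,::-1]); st=sense(); print(st["ee_pos"],st["orientation"],st["joint_pos"],st["width"])
E
```

```text
star_handle 0.92 [322. 112.] [540.  -40.2] r 3.0 ang -22.5
carousel 0.8 [318. 112.] [532.7 -42.4] r 5.0 ang -141.5
pointer_tip 0.78 [295.  29.] [444.4  50.7] r 129.0 ang 135.9
spoke_0 0.95 [264. 122.] [448.2 -78.8] r 97.0 ang -155.9
spoke_0 0.84 [338.  41.] [496.3  47.9] r 96.0 ang 115.1
spoke_0 0.77 [412. 118.] [630.4  -1. ] r 101.0 ang 22.2
green_pot 0.58 [287. 150.] [ 507.2 -116.3] r 83.0 ang -111.1
red_pot_a 0.94 [356. 147.] [609.5 -70.2] r 79.0 ang -23.3
red_pot_a 0.71 [362.  74.] [565.   34.6] r 79.0 ang 69.2
[ 446.93664145 -108.90849629  391.65851768] [-3.14157046e+00  5.34606678e-05  1.95181554e+00] [-4.10682754e-01 -2.32458024e-01  1.61973669e+00 -5.42681431e-05
  1.75429154e+00 -7.91711865e-01] 0.06200927644387857
```

View pics/c.png

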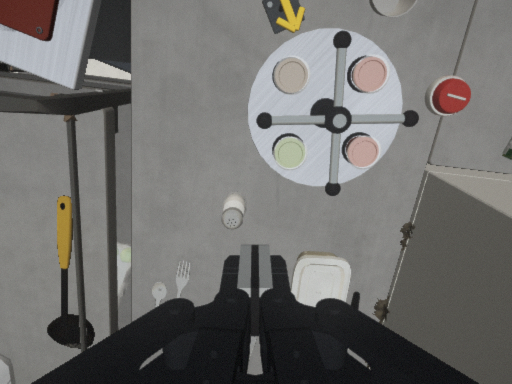

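The wrist picture shows the handle head at px (338,120), the spoke balls at (264,121), (342,40), (411,118) and (333,188), the arrow tip at (297,30) and the green pot at (289,152). That puts the axis at about (538.5,-40), the spoke at 203.5° and the arrow at 136°, so the turn needed is about -112°. Next I'll lower the finger between the spokes.

>>> play_rows(series=[[30, 8, -30, 0, 0, 2], [51, 12, -70, 0, 0, 2], [51, 12, -110, 0, 0, 2], [51, 12, -150, 0, 0, 2], [51, 12, -190, 0, 0, 2], [51, 12, -230, 0, 0, 2], [51, 12, -260, 0, 0, 2], [51, 12, -280, 0, 0, 2], [51, 12, -300, 0, 0, 2], [51, 12, -300, 0, 0, 2], [51, 12, -300, 0, 0, 2]])

```text
clock: 4.6
ee_pos: [498.1, -96.4, 91.8]
orientation: [-3.141, -0.0, 1.988]
force: [-0.4, -0.5, 0.2]
width: -0.2
finger_force: 0.0
```

Run:
```python
from h import *
s=snapshot("side"); cv2.imwrite("pics/d.png",cv2.resize(s["image"][100:340,100:420,::-1],(640,480)))
p=sense()["ee_pos"]; print(p,sense()["force"])
C=np.array([538.5,-40])
for th in list(range(235,99,-8))+[104]:
    q=C+70*np.array([np.cos(np.radians(th)),np.sin(np.radians(th))]); print(th,(q-p[:2]).round())
```

```text
[498.84429728 -96.63891229  92.71631769] [ 0.15875047 -0.61783088  0.48610003]
235 [-0. -1.]
227 [-8.  5.]
219 [-15.  13.]
211 [-20.  21.]
203 [-25.  29.]
195 [-28.  39.]
187 [-30.  48.]
179 [-30.  58.]
171 [-29.  68.]
163 [-27.  77.]
155 [-24.  86.]
147 [-19.  95.]
139 [-13. 103.]
131 [ -6. 109.]
123 [  2. 115.]
115 [ 10. 120.]
107 [ 19. 124.]
104 [ 23. 125.]
```

View pics/d.png

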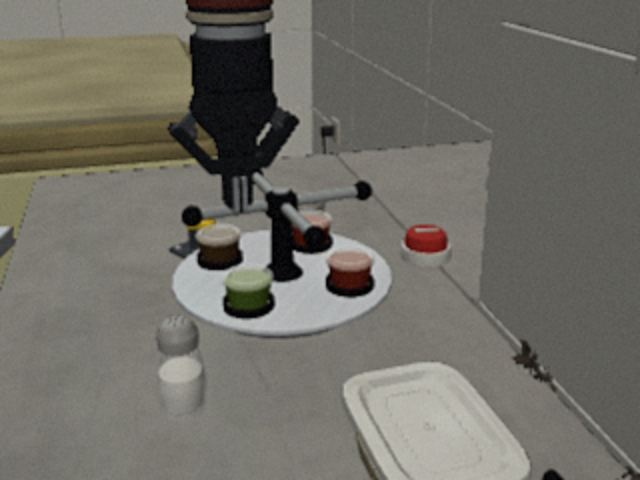

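The crop shows the closed finger at (237,190), standing between the spokes and clear of the lids. I'll start the gentle push.

>>> play_rows(series=[[-4, 2, 0, 0, 0, 0], [-8, 5, 0, 0, 0, 0], [-12, 9, 0, 0, 0, 0], [-15, 13, 0, 0, 0, 0], [-18, 17, 0, 0, 0, -3], [-20, 21, 0, 0, 0, -6], [-23, 25, 0, 0, 0, -10], [-25, 29, 0, 0, 0, -14], [-27, 34, 0, 0, 0, -18], [-28, 39, 0, 0, 0, -22], [-29, 43, 0, 0, 0, -26], [-30, 48, 0, 0, 0, -30]])

```text
clock: 5.85
ee_pos: [468.0, -47.8, 91.8]
orientation: [3.141, 0.0, 1.462]
force: [-0.5, 0.6, 1.3]
width: -0.0
finger_force: 0.0
```

Run:
```python
from h import *
A[:]=[538.5,-40]
import h; h.A=np.array([538.5,-40])
s=snapshot("scene"); look(s); print(sense()["ee_pos"],sense()["force"],sense()["orientation"])
```

```text
star_handle 0.75 [264. 256.] [538.9 -38.2] r 2.0 ang 77.3
carousel 0.73 [266. 256.] [542.2 -39.7] r 4.0 ang 4.1
pointer_tip 0.91 [202. 225.] [444.8  52.9] r 132.0 ang 135.3
spoke_0 0.97 [297. 187.] [634.    7.2] r 106.0 ang 26.3
spoke_0 0.72 [228. 244.] [444.9 -80.3] r 102.0 ang -156.7
spoke_0 0.58 [311. 238.] [ 579.4 -127.6] r 97.0 ang -65.0
green_pot 0.89 [268. 279.] [ 506.1 -114.2] r 81.0 ang -113.6
brown_pot 0.63 [221. 249.] [460.4  -7.4] r 85.0 ang 157.3
red_pot_a 0.78 [303. 243.] [613.1 -64.4] r 79.0 ang -18.1
red_pot_a 0.68 [262. 220.] [570.4  32.5] r 79.0 ang 66.2
red_pot_a 0.57 [298. 187.] [702.  101.7] r 216.0 ang 40.9
[468.23272583 -48.44213686  91.7259569 ] [-0.95578204 -0.00333094  0.97241174] [3.14144160e+00 1.01472982e-04 1.46528388e+00]
```

Run:
```python
from h import *
o=[]
for c in("scene","side"):
    s=snapshot(c); R,t,K=cam(s); im=s["image"].copy()
    p=sense()["ee_pos"]
    q=cv2.projectPoints(np.array([p]),np.array(s["rvec"],float),t,K,None)[0].ravel(); print(c,q)
    x,y=(160,150) if c=="scene" else (140,120)
    im=im[y:y+150,x:x+200].copy(); im=cv2.resize(im,(400*1,300)); cv2.circle(im,(int((q[0]-x)*2),int((q[1]-y)*2)),3,(255,0,255),-1); o.append(im)
cv2.imwrite("pics/e.png",np.hstack(o)[:,:,::-1])
```

```text
scene [233.27038153 237.10514881]
side [207.83247507 211.37940809]
```

View pics/e.png

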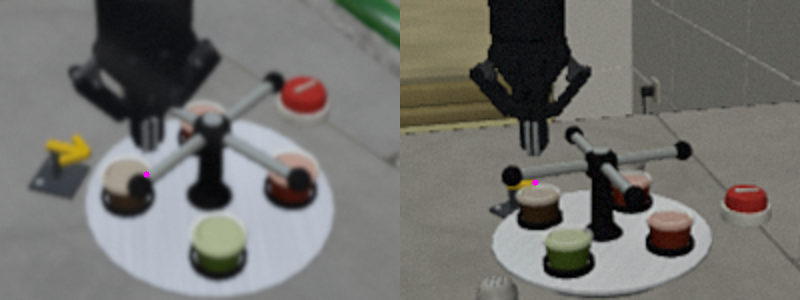

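Run:
```python
from h import *
P=[];px=[(233.5,225),(207.5,196.5)]
for c in("scene","side"):
    s=snapshot(c); R,t,K=cam(s); P.append(K@np.c_[R,t])
X=cv2.triangulatePoints(P[0],P[1],np.array(px[0]),np.array(px[1])); print((X[:3]/X[3]).ravel(), sense()["ee_pos"],sense()["width"])
```

```text
[468.35282002 -52.11016865 125.80832246] [468.18191956 -48.38902358  91.64524008] -0.3883959309509504
```

The finger passed over the spoke. Both views put the real fingertip at about z 126, roughly 34 mm above the reported TCP, with x and y in agreement. I'll go back over the spoke and lower the finger by what the pictures show.

>>> play_rows(series=[[0, 0, 15, 0, 0, 5], [5, -15, 15, 0, 0, 10], [15, -30, 15, 0, 0, 17], [25, -42, 15, 0, 0, 24], [30, -48, 15, 0, 0, 30], [30, -48, 10, 0, 0, 30], [30, -48, 0, 0, 0, 30], [30, -48, -10, 0, 0, 30], [30, -48, -20, 0, 0, 30], [30, -48, -28, 0, 0, 30], [30, -48, -28, 0, 0, 30]])

```text
clock: 7.55
ee_pos: [496.7, -95.6, 61.8]
orientation: [-3.139, -0.002, 1.988]
force: [-0.3, 0.6, 0.3]
width: 0.1
finger_force: 0.0
```

Run:
```python
from h import *
o=[]
print(sense()["ee_pos"],sense()["force"])
for c in("scene","side"):
    s=snapshot(c)
    x,y=(160,150) if c=="scene" else (140,120)
    o.append(cv2.resize(s["image"][y:y+150,x:x+200],(400,300)))
cv2.imwrite("pics/f.png",np.hstack(o)[:,:,::-1])
```

```text
[496.7177279  -95.56283231  61.76830181] [-0.33938383  0.55495425  0.27701026]
```

View pics/f.png

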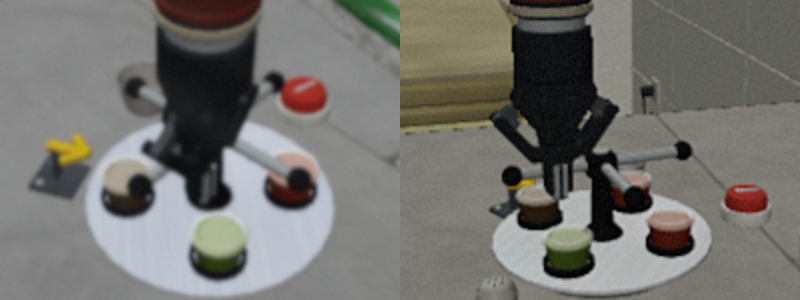

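Run:
```python
from h import *
P=[];px=[(265,251),(221.5,218.5)]
for c in("scene","side"):
    s=snapshot(c); R,t,K=cam(s); P.append(K@np.c_[R,t])
X=cv2.triangulatePoints(P[0],P[1],np.array(px[0]),np.array(px[1])); print((X[:3]/X[3]).ravel(), sense()["ee_pos"])
```

```text
[-4.24034041  3.24459387 -1.62334443] [498.57538082 -96.35773825  64.10630575]
```

Run:
```python
from h import *
P=[];px=[(265.,251.),(221.5,218.5)]
for c in("scene","side"):
    s=snapshot(c); R,t,K=cam(s); P.append(K@np.c_[R,t])
X=cv2.triangulatePoints(P[0],P[1],np.array(px[0]),np.array(px[1])); print((X[:3]/X[3]).ravel(), sense()["ee_pos"])
```

```text
[ 502.0354366  -108.37154983   99.66368553] [498.66259643 -96.43324232  64.22663229]
```

The tip is now at about z 99. I'll lower it 4 mm more and push.

>>> play_rows(series=[[-4, 2, -2, 0, 0, 0], [-8, 5, -4, 0, 0, 0], [-12, 9, -4, 0, 0, 0], [-15, 13, -4, 0, 0, 0], [-18, 17, -4, 0, 0, -3], [-20, 21, -4, 0, 0, -6], [-23, 25, -4, 0, 0, -10], [-25, 29, -4, 0, 0, -14], [-27, 34, -4, 0, 0, -18], [-28, 39, -4, 0, 0, -22], [-29, 43, -4, 0, 0, -26], [-30, 48, -4, 0, 0, -30]])

```text
clock: 9.05
ee_pos: [468.1, -48.3, 59.9]
orientation: [3.141, 0.001, 1.462]
force: [1.3, -1.7, 0.5]
width: 0.2
finger_force: 0.9
```

Run:
```python
import h
from h import *
h.A=np.array([538.5,-40])
s=snapshot("scene"); look(s); print(sense()["ee_pos"],sense()["force"])
```

```text
star_handle 0.91 [266. 257.] [541.1 -41.5] r 3.0 ang -28.9
carousel 0.73 [263. 258.] [534.8 -40.5] r 4.0 ang -172.6
pointer_tip 0.76 [203. 226.] [444.9  49.7] r 130.0 ang 136.2
spoke_0 0.75 [287. 250.] [ 526.7 -135.5] r 96.0 ang -97.1
spoke_0 0.71 [283. 359.] [ 424.4 -300.6] r 284.0 ang -113.7
spoke_0 0.66 [315. 200.] [645.  -42.7] r 107.0 ang -1.4
spoke_0 0.63 [214. 226.] [440.3 -25.8] r 99.0 ang 171.8
green_pot 0.69 [247. 278.] [472.9 -95.5] r 86.0 ang -139.8
brown_pot 0.56 [224. 237.] [478.2  22.1] r 87.0 ang 134.2
red_pot_a 0.65 [281. 223.] [603.2   7.3] r 80.0 ang 36.2
red_pot_a 0.6 [299. 261.] [ 579.3 -101.2] r 74.0 ang -56.3
[468.18949875 -48.34971633  59.67895303] [-1.57417196  0.89914927 -1.08225144]
```

>>> play_rows(series=[[0, 5, 0, 0, 0, -4], [0, 10, 0, 0, 0, -8], [0, 15, 0, 0, 0, -12], [1, 20, 0, 0, 0, -16], [2, 25, 0, 0, 0, -20], [3, 29, 0, 0, 0, -24], [4, 34, 0, 0, 0, -28], [6, 38, 0, 0, 0, -32], [8, 43, 0, 0, 0, -36], [11, 47, 0, 0, 0, -40], [14, 51, 0, 0, 0, -44], [17, 55, 0, 0, 0, -48]])

```text
clock: 10.65
ee_pos: [484.9, 6.5, 59.6]
orientation: [-3.141, 0.001, 0.624]
force: [-0.8, -1.2, 0.7]
width: -0.3
finger_force: 0.9
```

>>> play_rows(series=[[3, 3, 0, 0, 0, -4], [7, 6, 0, 0, 0, -8], [11, 9, 0, 0, 0, -12], [15, 12, 0, 0, 0, -16], [19, 15, 0, 0, 0, -20], [21, 16, 0, 0, 0, -22], [21, 16, 0, 0, 0, -22]])

```text
clock: 11.35
ee_pos: [506.1, 22.7, 59.4]
orientation: [-3.141, 0.001, 0.243]
force: [-0.1, -0.7, 0.7]
width: -0.4
finger_force: 0.1
```

Run:
```python
import h
from h import *
h.A=np.array([538.5,-40])
for s in (snapshot("scene"),snapshot("side"),wrist()): look(s);print()
print(sense()["ee_pos"],sense()["force"],sense()["orientation"])
```

```text
star_handle 0.68 [264. 258.] [536.3 -42.2] r 3.0 ang -134.9
carousel 0.84 [261. 257.] [534.2 -36.8] r 5.0 ang 143.7
pointer_tip 0.98 [206. 226.] [450.8  47.9] r 124.0 ang 134.9
spoke_0 0.79 [227. 237.] [450.  -61.4] r 91.0 ang -166.4
spoke_0 0.71 [304. 199.] [627.1 -31.3] r 89.0 ang 5.6
spoke_0 0.65 [303. 241.] [ 564.5 -128. ] r 92.0 ang -73.5
spoke_0 0.55 [235. 190.] [518.1  53. ] r 95.0 ang 102.4
brown_pot 0.62 [268. 219.] [585.3  31. ] r 85.0 ang 56.6
red_pot_a 0.88 [260. 275.] [496.9 -99.3] r 72.0 ang -125.1
red_pot_a 0.85 [305. 252.] [602.8 -87.1] r 80.0 ang -36.2

star_handle 0.84 [239. 249.] [533.7 -48.6] r 10.0 ang -119.1
carousel 0.93 [238. 248.] [532.1 -44.5] r 8.0 ang -144.5
pointer_tip 0.52 [206. 213.] [448.2  46.4] r 125.0 ang 136.2
spoke_0 0.77 [246. 220.] [ 555.  -135.4] r 97.0 ang -80.2
spoke_0 0.64 [213. 226.] [ 494.  -163.3] r 131.0 ang -109.8
spoke_0 0.62 [236. 185.] [522.7  68.8] r 110.0 ang 98.3
spoke_0 0.59 [283. 200.] [631.  -30.4] r 93.0 ang 5.9
green_pot 0.64 [215. 226.] [473.2  11.4] r 83.0 ang 141.8
brown_pot 0.85 [261. 223.] [581.8  26.3] r 79.0 ang 56.8
red_pot_a 0.69 [217. 255.] [ 493.4 -121. ] r 93.0 ang -119.1
red_pot_a 0.59 [272. 247.] [606.7 -90.2] r 85.0 ang -36.4
red_pot_a 0.22 [211. 227.] [464.1   4.9] r 87.0 ang 148.9
red_pot_a 0.17 [249. 213.] [552.9  88.7] r 130.0 ang 83.6

star_handle 0.75 [349. 176.] [536.6 -41.1] r 2.0 ang -149.5
carousel 0.94 [346. 178.] [535.1 -39.1] r 4.0 ang 165.2
pointer_tip 0.65 [191. 298.] [438.7  51.5] r 135.0 ang 137.5
spoke_0 0.84 [189. 244.] [516.   54.3] r 97.0 ang 103.4
brown_pot 0.94 [276.  96.] [579.5  28.2] r 80.0 ang 59.0
red_pot_a 0.56 [467. 103.] [603.8 -85.4] r 80.0 ang -34.8

[506.17031753  22.72043977  59.65134763] [ 0.00589029 -0.19334038  0.07579077] [-3.14158854e+00  1.07759523e-05  2.42865626e-01]
```

>>> play_rows(series=[[3, 1, 0, 0, 0, -3], [6, 3, 0, 0, 0, -6], [10, 4, 0, 0, 0, -9], [10, 4, 0, 0, 0, -9], [5, 2, 0, 0, 0, -9], [-3, -1, 0, 0, 0, -9], [-3, -1, 20, 0, 0, -9], [-3, -1, 50, 0, 0, -9], [-3, -1, 90, 0, 0, -9], [-3, -1, 130, 0, 0, -9]])

```text
clock: 13.55
ee_pos: [501.8, 21.5, 190.5]
orientation: [-3.141, 0.001, 0.086]
force: [0.1, -0.7, -0.1]
width: -0.3
finger_force: 0.0
```

>>> play_rows(series=[[-15, 0, 45, 0, 0, 8], [-30, 0, 90, 0, 0, 16], [-45, 0, 135, 0, 0, 24], [-60, 0, 180, 0, 0, 32], [-60, 0, 200, 0, 0, 40], [-60, 0, 200, 0, 0, 48], [-60, 0, 200, 0, 0, 48], [-60, 0, 200, 0, 0, 48]])

```text
clock: 14.35
ee_pos: [442.5, 21.6, 388.9]
orientation: [-3.141, 0.001, 0.92]
force: [1.0, -0.3, -0.2]
width: -0.3
finger_force: 0.0
```

Run:
```python
import h
from h import *
h.A=np.array([538.5,-40])
for s in (snapshot("scene"),snapshot("side"),wrist()): look(s);print()
cv2.imwrite("pics/g.png",s["image"][:,:,::-1])
print(sense()["ee_pos"],sense()["orientation"])
```

```text
carousel 0.84 [264. 257.] [538.5 -40.8] r 1.0 ang -91.5
pointer_tip 0.91 [204. 223.] [450.4  57.5] r 131.0 ang 132.1
spoke_0 0.83 [221. 231.] [446.3 -44.5] r 92.0 ang -177.2
spoke_0 0.7 [295. 249.] [ 540.1 -138.9] r 99.0 ang -89.1
spoke_0 0.7 [240. 186.] [532.6  59.4] r 100.0 ang 93.4
spoke_0 0.68 [272. 219.] [542.6 -56.2] r 17.0 ang -75.7
green_pot 0.79 [226. 240.] [477.6  10.6] r 79.0 ang 140.3
brown_pot 0.68 [272. 221.] [587.6  20. ] r 78.0 ang 50.7
red_pot_a 0.71 [302. 254.] [595.3 -87.3] r 74.0 ang -39.8
red_pot_a 0.55 [251. 278.] [479.8 -97.6] r 82.0 ang -135.6

star_handle 0.6 [238. 247.] [531.8 -38.9] r 7.0 ang 170.6
carousel 0.68 [239. 244.] [531.6 -22.9] r 18.0 ang 112.1
pointer_tip 0.51 [285. 199.] [647.  145.3] r 215.0 ang 59.6
spoke_0 0.88 [196. 204.] [444.6 -56.2] r 95.0 ang -170.2
spoke_0 0.81 [242. 185.] [535.3  66.6] r 107.0 ang 91.7
spoke_0 0.66 [239. 218.] [ 539.6 -125.9] r 86.0 ang -89.3
spoke_0 0.63 [283. 200.] [629.7 -34.5] r 91.0 ang 3.4
green_pot 0.72 [219. 226.] [482.   12.5] r 77.0 ang 137.1
brown_pot 0.54 [267. 226.] [597.7  11.8] r 79.0 ang 41.2
red_pot_a 0.81 [266. 249.] [592.5 -97.2] r 79.0 ang -46.6
red_pot_a 0.66 [216. 253.] [ 490.5 -113.3] r 88.0 ang -123.2

star_handle 0.8 [323. 126.] [536.3 -41.4] r 3.0 ang -147.6
carousel 0.59 [320. 126.] [532.9 -39.2] r 6.0 ang 172.4
pointer_tip 0.66 [244. 120.] [441.7  49.7] r 132.0 ang 137.2
spoke_0 0.91 [398.  86.] [633.3 -32.8] r 95.0 ang 4.3
spoke_0 0.81 [382. 190.] [ 545.4 -143.3] r 104.0 ang -86.2
spoke_0 0.77 [298.  76.] [537.8  56.4] r 96.0 ang 90.4
spoke_0 0.64 [280. 179.] [438.5 -41. ] r 100.0 ang -179.4
green_pot 0.91 [277. 127.] [475.4   7.1] r 79.0 ang 143.2
brown_pot 0.82 [334.  74.] [590.5  19.7] r 79.0 ang 49.0
red_pot_a 0.95 [376. 133.] [594.5 -96.4] r 79.0 ang -45.2
red_pot_a 0.63 [321. 176.] [ 485.6 -102.7] r 82.0 ang -130.2

[443.16544615  21.74082271 389.65058078] [-3.14155486e+00 -4.45459728e-06  9.23553708e-01]
```

View pics/g.png

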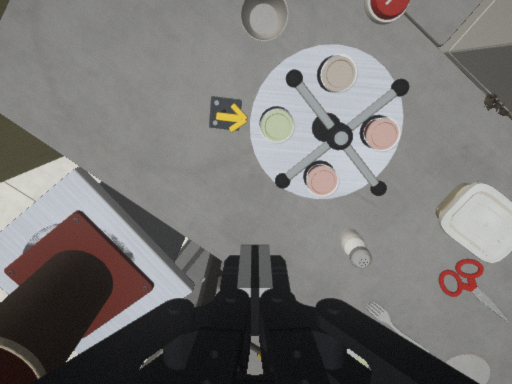

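The wrist picture shows green at (278,125) almost in line with the arrow tip at (247,119), so it is within a few degrees. I'll take one precise check using the colour masks and cut-outs.

Run:
```python
from h import *
s=wrist(); im=s["image"]; hsv=cv2.cvtColor(im,cv2.COLOR_RGB2HSV)
def cen(m,z):
    v,u=np.nonzero(m); return at_z(s,[(u.mean()+.5)/512,(v.mean()+.5)/384],z)[:2]
d=cut_out(s,"dish")[0]["pixels"]|False
y=cv2.inRange(hsv,(20,170,120),(35,255,255))>0; y[:,262:]=0; y[200:]=0; y[:,:195]=0
v,u=np.nonzero(y); P=np.array([at_z(s,[(a+.5)/512,(b+.5)/384],46)[:2] for a,b in zip(u,v)])
_,_,V=np.linalg.svd(P-P.mean(0)); print("yellow n",len(P),"cen",P.mean(0),"pca",np.degrees(np.arctan2(V[0,1],V[0,0]))%180)
# lids by Hough circles
g=cv2.cvtColor(im,cv2.COLOR_RGB2GRAY)
c=cv2.HoughCircles(g,cv2.HOUGH_GRADIENT_ALT,1.0,30,param1=150,param2=0.6,minRadius=12,maxRadius=20)
print(None if c is None else c[0])
for n in("green_pot","brown_pot","red_pot_a"):
    for r in cut_out(s,n)[:2]:
        m=r["pixels"].astype(np.uint8); print(n,round(r["conf"],2),m.sum(),cen(m,58))
b=[]
for r in place_of(s,"spoke_0")[:4]:
    u0,v0=(np.array(r["xy"])*[512,384]).astype(int); m=np.zeros(g.shape,np.uint8); cv2.circle(m,(int(u0),int(v0)),11,1,-1); m=(m>0)&(g<45)
    p=cen(m,112); b.append(p); print("ball",m.sum(),p)
b=np.array(b); A=b.mean(0); e=b-A; print("axis",A,"balls",np.degrees(np.arctan2(e[:,1],e[:,0])).round(1),np.hypot(*e.T).round())
e=P.mean(0)-A; print("arrow from axis",np.degrees(np.arctan2(e[1],e[0])))
```

```text
yellow n 12 cen [426.54544832  66.81821817] pca 146.577418137392
[[276.       125.        16.786674]
 [338.        74.        15.689869]
 [380.       134.        16.716398]
 [321.       180.        16.509075]
 [267.        20.        17.58923 ]
 [175.       354.        14.516347]
 [451.       282.        14.223386]
 [324.       127.        14.401955]]
green_pot 0.75 1035 [477.23727704  12.36098866]
brown_pot 0.89 1128 [591.80134935  19.27065516]
red_pot_a 0.73 910 [ 483.54372967 -101.18123303]
red_pot_a 0.67 1052 [596.85782504 -94.32210068]
ball 30 [532.75795818  56.64587647]
ball 103 [635.56955118 -36.17780176]
ball 56 [438.41084184 -47.54336923]
ball 82 [ 542.50310391 -140.40603563]
axis [537.31036378 -41.87033254] balls [  92.6    3.3 -176.7  -87. ] [99. 98. 99. 99.]
arrow from axis 135.5420893519292
```

Run:
```python
from h import *
A=np.array([537.3,-41.4])
for c in(0,1):
    s=wrist() if c==0 else snapshot("scene"); im=s["image"]; hsv=cv2.cvtColor(im,cv2.COLOR_RGB2HSV)
    y=cv2.inRange(hsv,(18,130,90),(38,255,255)); w=np.zeros_like(y)
    if c==0: w[95:140,200:255]=1
    else: w[205:240,175:215]=1
    v,u=np.nonzero(y*w); P=np.array([at_z(s,[(a+.5)/512,(b+.5)/384],46)[:2] for a,b in zip(u,v)])
    _,_,V=np.linalg.svd(P-P.mean(0)); e=P-A; r=np.hypot(*e.T); t=e[r.argsort()[:6]].mean(0); m=e.mean(0)
    print(len(P),"pca",np.degrees(np.arctan2(V[0,1],V[0,0]))%180,"cen",np.degrees(np.arctan2(m[1],m[0])),np.hypot(*m),"tip",np.degrees(np.arctan2(t[1],t[0])),r.min(),r.max())
```

```text
395 pca 136.84536346819814 cen 136.01764333003416 148.17626031978898 tip 136.14072427962455 127.70776888246263 173.75686144089659
193 pca 124.68252054099572 cen 136.2602144867504 146.07105911279083 tip 136.4839749337127 125.65509425320703 172.07744804687937
```

The dish stands at 138.1° and the arrow at 136.2°, so green needs another 2° clockwise or so. I'll give it a final nudge along the same way in.

>>> play_rows(series=[[15, 0, -40, 0, 0, -8], [30, 0, -80, 0, 0, -16], [45, 0, -120, 0, 0, -24], [60, 0, -160, 0, 0, -32], [60, 0, -200, 0, 0, -40], [60, 0, -200, 0, 0, -48], [60, 0, -200, 0, 0, -48], [60, 0, -240, 0, 0, -48], [60, 0, -280, 0, 0, -48], [60, 0, -310, 0, 0, -48], [60, 0, -330, 0, 0, -48], [60, 0, -330, 0, 0, -48]])

```text
clock: 17.15
ee_pos: [501.5, 21.9, 57.8]
orientation: [-3.141, 0.004, 0.089]
force: [0.1, 0.8, -0.2]
width: 0.3
finger_force: 0.0
```

>>> play_rows(series=[[5, 2, 0, 0, 0, 0], [9, 3, 0, 0, 0, 0], [12, 4.5, 0, 0, 0, -1], [14, 5.2, 0, 0, 0, -2], [15.5, 5.7, 0, 0, 0, -2], [15.5, 5.7, 0, 0, 0, -2], [15.5, 5.7, 0, 0, 0, -2], [10, 3, 0, 0, 0, -2], [2, 1, 0, 0, 0, -2], [2, 1, 30, 0, 0, -2], [2, 1, 80, 0, 0, -2], [2, 1, 130, 0, 0, -2]])

```text
clock: 18.35
ee_pos: [503.3, 22.6, 190.0]
orientation: [-3.141, 0.003, 0.051]
force: [0.6, -0.1, -0.9]
width: -0.3
finger_force: 0.0
```

>>> play_rows(series=[[-15, 0, 45, 0, 0, 8], [-30, 0, 90, 0, 0, 16], [-45, 0, 135, 0, 0, 24], [-60, 0, 180, 0, 0, 32], [-60, 0, 200, 0, 0, 40], [-60, 0, 200, 0, 0, 48], [-60, 0, 200, 0, 0, 48], [-60, 0, 200, 0, 0, 48]])

```text
clock: 19.15
ee_pos: [444.5, 22.7, 388.9]
orientation: [-3.141, 0.001, 0.885]
force: [-0.4, 0.5, -1.2]
width: -0.1
finger_force: 0.0
```

Run:
```python
from h import *
s=wrist(); g=cv2.cvtColor(s["image"],cv2.COLOR_RGB2GRAY)
def cen(m,z):
    v,u=np.nonzero(m); return at_z(s,[(u.mean()+.5)/512,(v.mean()+.5)/384],z)[:2]
def rep(n,b):
    b=np.array(b); A=b.mean(0); e=b-A; print(n,A.round(1),np.degrees(np.arctan2(e[:,1],e[:,0])).round(1))
b=[]
for r in place_of(s,"spoke_0")[:4]:
    u0,v0=(np.array(r["xy"])*[512,384]).astype(int); m=np.zeros(g.shape,np.uint8); cv2.circle(m,(int(u0),int(v0)),11,1,-1); b.append(cen((m>0)&(g<45),112))
rep("balls",b)
rep("pots g,b,r,r",[cen(r["pixels"],58) for n,k in(("green_pot",1),("brown_pot",1),("red_pot_a",2)) for r in cut_out(s,n)[:k]])
cv2.imwrite("pics/h.png",s["image"][:220,180:480,::-1]); print(sense()["clock"])
```

```text
balls [536.9 -42.2] [-179.3    1.3  -89.    91.4]
pots g,b,r,r [537.2 -41. ] [ 136.2   45.7  -43.9 -134. ]
19.4
```

View pics/h.png

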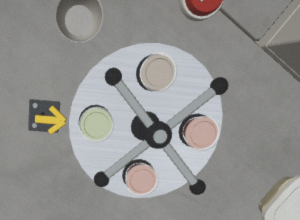

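The picture shows the green pot at (97,123), squarely in front of the arrow tip at (66,121). The pots measure 136.1° against 136.2° for the arrow, and the finger is well clear.

```bash
python3 -c "
from rig import *
print(finish_job())"
```

```text
the job is handed in; nothing more can be done
None
```

The green pot now stands squarely in front of the yellow arrow, within about half a degree by the last camera measurement. The finger is clear and the job is handed in. The first push passed over the spoke without moving it because the fingertip sat about 34 mm higher than reported.

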